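Set the level knob to the red mark and pull it out to lock

TASK

On the grey bench box, turn the black level knob until its white pointer lines up with the red tab on the ring around it, then pull the knob gently straight up until it locks, and let go. Do not strain the knob's spring seat by pulling or pressing hard (keep under 20 N), and leave the other things on the bench where they are.

Things in the scene. Friction and masses are not known exactly. Their poses are not given: they have to be found in the camera images.
- unit: Fixed grey bench box with blue side cheeks and an aluminium top panel, 150 mm (x) by 228 mm (y), panel 75 mm above the table. Origin at the centre of its underside, z up, front to -x. The knob's axis is upright at x -20, y +30 mm. Within 55 mm of that axis nothing on the panel is over 4 mm high; a loose brass adapter stands 75 to 110 mm from the axis.
- knob_grip (a point): Point on the axis of the black ribbed round knob, for gripping from above: 26 mm above the panel, 12 mm below the knob's flat top. Knob: grip 36 mm in diameter from 6 to 38 mm above the panel, on a skirt 44 mm in diameter from 2 to 6 mm above it. The point rises with the knob; its z is up, its x axis points horizontally along the white pointer.
- pointer (a point): Outer end of the white pointer line on the knob's flat top: 18 mm from the knob's axis, 38.6 mm above the panel. It turns and rises with the knob; its x axis points outward along the pointer.
- mark (a point): Top of the red tab (14 mm radially, 7 mm wide, 3 mm high) on the flat dark ring that lies on the panel around the knob, 31.5 mm from the knob's axis to its middle. Its x axis points from the axis outward through the tab. The ring cannot be turned by hand. The tab points about to the box's far side, up to 0.3 rad either way, differently at each start.
- knob_turn (a joint): Turn of the knob in rad, growing clockwise seen from above, on the same scale as mark_ring: the pointer is at the tab when the two are equal. Stops at -0.3 and 2.0. Friction 0.06 to 0.1 N m; it stays where it is left. It starts 0.4 to 1.6 rad short of the tab, so it is turned clockwise. The lock holds the pull; the turn is then only a little stiffer.
- mark_ring (a joint): Angle of the red tab in rad, growing clockwise seen from above, on the same scale as knob_turn.
- knob_pull (a joint): How far the knob is pulled up, in m; 0 is down, as at the start. Its spring and rubbing take 4 to 9 N. At a height that differs each start, 6 to 24 mm, a hidden ball drops in and locks it; a firm stop follows 1 to 2 mm higher. Let go before the lock, it springs back to 0; locked, it stays up, orange stem showing, and does not push back in.
- seat (a joint): How far the thin steel seat plate under the knob, which carries the knob with its stops, has been lifted (+) or pressed down (-) against its own stiff spring, in m; 0 at rest. It gives 1 mm for each 14 N that pulls the knob against its lock stop or presses the knob down; 1.4 mm (20 N) either way strains it.
- screwdriver: Screwdriver with a red handle, 200 mm long, lying near the box; to be left alone. Origin at its middle.
- mug: Blue mug, 80 mm across and 95 mm high, to be left alone. Origin at its underside.
- fuse_jar: Clear jar with a yellow cap, 48 mm across and 65 mm high, to be left alone. Origin at its underside.
- adapter: Small brass adapter, 22 mm across and 30 mm high, standing on the box's panel; to be left alone. Origin at its underside.
- pocket_meter: Yellow hand meter, 140 x 72 mm and 40 mm high, to be left alone. Origin at its underside.
- parts_tray: Green parts tray, 90 x 130 mm and 30 mm high, to be left alone. Origin at its underside.
- tape_roll: Blue roll of tape, 72 mm across and 20 mm high, lying flat; to be left alone. Origin at its underside.

How it is judged:
By the outcome, as a careful person would: the job done as asked, in the order asked, and still so for the second after the job is handed in, with the robot touching nothing.
It also fails if it takes over 58 s, if anything falls off the work surface, if the arm or the gripper's body presses on something with over 40 N, if the wrist force passes 120 N, or if a joint passes its speed limit or range.

ROBOT

A 6-joint arm with a two-finger parallel gripper is mounted at the origin on the work surface. World frame = base frame: x ahead of the robot, y to its left, z up, the work surface at z = 0. Lengths are in mm, angles in rad, forces in N, time in s.
With the tool pointing down it reaches from about 350 to 1000 mm from the base axis. Payload 7.1 kg.
Tool frame: the origin (TCP) lies where the fingers leave the gripper's body, on its centre line; the fingertips stand 73 mm ahead of it and the grasp point (between the pads) lies 54 mm ahead of it; z points along the fingers, y is the line along which they close (so a half turn about z gives the same grasp; the last joint's range is limited). The gripper opens to 85 mm and grips with 20 to 120 N. Pads are 22 mm wide; open, the fingers measure 114 mm over their backs; the gripper's body (76 mm by 85 mm) begins 54 mm behind the grasp point. The pads swing forward as they close: fully open they stand 13 mm farther back than shut.
Start: joints at [1.257, 0.423, 1.63, -0, 1.089, -0.019], TCP at [181.561, 598.031, 303.919] pointing down, gripper open.
Joint ranges: [-3, 3], [-0.9, 2.11], [0.09, 2.58], [-1.31, 4.45], [0.11, 2.69], [-2.54, 2.54]. Speed limits (rad/s): [2.39, 2.39, 3.01, 3.14, 3.14, 3.14].

INTERFACE

Orientations are given as a rotation vector (axis times angle).
In Python, from station import sensors, optics, job, spot_in, spot_point gives the robot as it stands. The module is installed in compiled form; this text tells all that it offers.
- The arm moves only by the tool play_rows, never from a script. Its argument "targets" is a list of rows, each a list of 7 numbers: the shift along the tool's x, y, z scaled (see below), then the turn, a rotation vector about the tool's x, y, z scaled (see below), then the closure, from 0 (fully open) to 1 (shut). A call has 1 to 12 rows; each row shifts and turns the commanded pose from where the row before left it, along the tool's axes as they then stand; what a row does not reach is not made up. The controller multiplies each number of a shift by 0.05 m and each number of a turn by 5 degrees. A row lasts 1/10 s, in which the tool goes at most 50 mm and 8.59 degrees, less where a joint would pass 70% of its speed; a pose out of reach is approached as far as the arm can. A call with a number of a shift or a turn outside -1 to 1 is refused whole. A call with a gripper value outside its range is refused whole. The fingers move at their own pace and stop on an object; "squeeze" is the grip in N (left out, the last holds). Time passes only in rows, so rows that do not move let the fingers close. It gives the time, the measured TCP pose, the force, the opening and the grip force at its end, in the units of the state.
- sensors.observe(): the state, without advancing time (a new reading comes with each control period).
- optics.read_camera(name): name is "scene" or "top" or "wrist"; returns (picture, depth): 384x512x3 uint8, red, green, blue; 384x512 float32, mm along the optical axis (not along the pixel's ray), 0 where there is no reading.
- optics.camera_params(name): a dict with "fx", "fy", "cx", "cy" (pixels), "dist" ([k1, k2, p1, p2, k3] as OpenCV has them; the pictures are not rectified), "rvec" (rotation vector, rad) and "tvec" (3), from world to camera coordinates, as OpenCV has them. Camera axes: x right, y down, z forward; pixel columns grow to the right and rows downward; lengths in mm; the calibration is good to about 2 mm. A picture is of the moment at which its call begins: read the wrist's pose just before it. camera_params takes no time and is no camera call; for the wrist camera it gives the pose at the moment of the call.
- job.job_done(): hands the job in; it is judged then, once.
Trained networks look in the newest picture that a camera, given by its name, has taken for a name from the list of things; names that differ only in an ending like _2 or _b are one class to them, and where a whole thing is asked for, a point or a joint stands for the part that bears it (a point fixed in the world has none). Each returns a list of dicts, best first, with "conf" (0 to 1); they miss things now and then, are a little off and sometimes report something else, mostly with a low value. They report only what shows in the picture. A call takes as long as a camera call.
- spot_in(target, camera): "box" ([centre column, centre row, width, height] in pixels, round what is visible of it).
- spot_point(target, camera): "xy" ([column, row] in pixels: a listed point, or the origin of a listed thing).
The state is a dict: "clock": time; "joints": joint angles; "dq": joint speeds; "joint_efforts": joint torques, N m; "ee_pos": TCP position; "tcp_rot": TCP orientation; "force": force on the tool from outside, world axes, zero at the start; "torque": the same for the moment, N m; "finger_gap": finger opening in mm; "finger_force": force on a finger pad.
Only numpy, scipy, OpenCV 4.12 (cv2) and the standard library are available. Lean on these libraries where they do the work, as an engineer would, in place of code of your own. Each camera call takes 0.05 s, during which the arm holds its last target. There are 200 camera calls.

## Working session

There is one attempt and no reset: what is moved stays moved. The work goes in short steps, Python scripts to look and compute and a tool call to move; the robot and the scene stay as the last step left them, time stands still between calls to the robot, and variables do not carry over. Pictures are saved under pics/ and viewed, at most 10 in all, crops included, and the job is handed in when it is done.

Besides the shell and the picture viewer there is one more tool, called after "Emit:" as a command line: name --pt "numbers of a row" for each row, then --argument value for the rest. play_rows: Moves the arm, as the interface text tells. Its arguments: {"type":"object","properties":{"targets":{"type":"array","items":{"type":"array","items":{"type":"number","minimum":-1,"maximum":1}}},"squeeze":{"type":"number"}},"required":["targets"]}

```bash
mkdir -p pics; cat > h.py <<'E'
import numpy as np, cv2
from station import sensors, optics, job, spot_in, spot_point
def cam(n):
    p=optics.camera_params(n); K=np.array([[p['fx'],0,p['cx']],[0,p['fy'],p['cy']],[0,0,1.]])
    return K,np.array(p['dist'],float),np.array(p['rvec'],float),np.array(p['tvec'],float)
def ray(c,uv):
    K,d,r,t=c; R=cv2.Rodrigues(r)[0]
    x=cv2.undistortPoints(np.array([[uv]],float),K,d)[0,0]
    return -R.T@t, R.T@np.array([x[0],x[1],1.])
def at_z(c,uv,z):
    o,v=ray(c,uv); return o+v*(z-o[2])/v[2]
def at_d(c,uv,d):
    o,v=ray(c,uv); return o+v*d
def proj(c,P):
    K,d,r,t=c; return cv2.projectPoints(np.array(P,float).reshape(-1,1,3),r,t,K,d)[0][:,0]
def med(D,uv,k=2):
    u,v=np.round(uv).astype(int); w=D[max(0,v-k):v+k+1,max(0,u-k):u+k+1]; w=w[w>0]; return float(np.median(w)) if w.size else 0
def shot(n,f=None):
    c=cam(n); I,D=optics.read_camera(n)
    if f: cv2.imwrite('pics/'+f,I[:,:,::-1])
    return c,I,D
E
cat > a.py <<'E'
from h import *
s=sensors.observe(); print({k:np.round(v,3).tolist() for k,v in s.items()})
ims=[]
for n in ['scene','top','wrist']:
    c,I,D=shot(n); ims.append(I)
    for t in ['knob_grip','pointer','mark','unit','adapter']:
        for q in spot_point(t,n)[:2]:
            d=med(D,q['xy']); print(n,t,round(q['conf'],2),np.round(q['xy'],1),np.round(at_d(c,q['xy'],d),1) if d else None)
ims.append(ims[0]*0)
M=np.vstack([np.hstack(ims[:2]),np.hstack(ims[2:])])
cv2.imwrite('pics/a.png',cv2.resize(M,(800,600),interpolation=cv2.INTER_AREA)[:,:,::-1])
E
python3 a.py
```

```text
{'clock': 0.0, 'joints': [1.257, 0.424, 1.631, 0.0, 1.089, -0.019], 'dq': [-0.001, 0.0, 0.001, 0.002, 0.001, 0.001], 'joint_efforts': [0.002, -55.738, -28.175, 0.0, 0.007, 0.0], 'ee_pos': [181.424, 597.619, 303.115], 'tcp_rot': [-0.461, -3.107, 0.002], 'force': [-0.14, -0.551, 0.793], 'torque': [-0.018, -0.045, -0.02], 'finger_force': 0.0, 'finger_gap': 85.505}
scene knob_grip 0.88 [252.7 174.4] [552.8  46.4 112.3]
scene pointer 0.64 [260.3 171.5] [509.8  79.3  78.3]
scene unit 0.65 [240.8 211.7] [623.9  -4.9  71.8]
scene unit 0.5 [268.2 261.7] [7.253e+02 2.710e+01 4.000e-01]
scene adapter 0.5 [232.7 206.9] [610.8 -20.1  79.6]
scene adapter 0.31 [320.8 252.1] [772.2 127.8  52. ]
top knob_grip 0.66 [244.1 210.1] [536.9  47.  111.6]
top pointer 0.56 [189.4 186.4] [599.4 204.5  23.4]
top pointer 0.44 [236.2 208.4] [540.5  68.7  78.3]
top mark 0.55 [248.4 197.6] [570.5  36.3  75.7]
top unit 0.74 [256.4 200.5] [563.1  14.4  73.7]
top adapter 0.43 [266.4 190. ] [592.1 -11.9  80.1]
```

View pics/a.png

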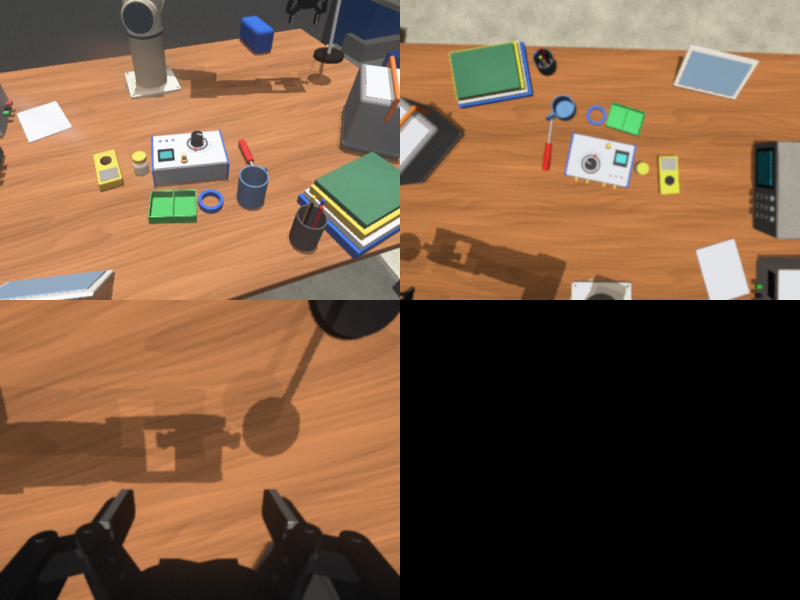

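Overview: box is at mid-table (scene ~(245,200), knob on its top); top view shows knob at about (590,162)/800. The networks and depth agree on a knob top near (538,47,112). Next I move the wrist camera over it.

```bash
python3 - <<'E'
from h import *
from scipy.spatial.transform import Rotation as Rn
s=sensors.observe(); R=Rn.from_rotvec(s['tcp_rot']).as_matrix(); p=s['ee_pos']
c=cam('wrist'); o,v=ray(c,(c[0][0,2],c[0][1,2])); print('cam in tool',R.T@(o-p),'axis',R.T@v, 'imgx', R.T@cv2.Rodrigues(c[2])[0].T[:,0]); print(c[0])
print(R.round(3))
# want camera axis to hit (538,47,112) with tcp z=300
d=R.T@(np.array([538,47,112])-np.array(p)); print('knob in tool',d)
E
```

```text
cam in tool [ 77.70483918   0.13458876 -70.43470106] axis [-3.04539387e-01 -1.81301241e-04  9.52499727e-01] imgx [1.65366721e-04 9.99999957e-01 2.43214677e-04]
[[282.99446246   0.         253.72072595]
 [  0.         282.99446246 190.19194593]
 [  0.           0.           1.        ]]
[[-0.957  0.291 -0.   ]
 [ 0.291  0.957  0.   ]
 [ 0.     0.    -1.   ]]
knob in tool [-501.17333579 -423.66843906  191.91697921]
```

Emit:
play_rows --pt "-0.74 -0.62 0 0 0 0 0" --pt "-0.74 -0.62 0 0 0 0 0" --pt "-0.74 -0.62 0 0 0 0 0" --pt "-0.74 -0.62 0 0 0 0 0" --pt "-0.74 -0.62 0 0 0 0 0" --pt "-0.74 -0.62 0 0 0 0 0" --pt "-0.74 -0.62 0 0 0 0 0" --pt "-0.74 -0.62 0 0 0 0 0" --pt "-0.74 -0.62 0 0 0 0 0" --pt "-0.74 -0.62 0 0 0 0 0" --pt "-0.74 -0.62 0 0 0 0 0" --pt "-0.74 -0.62 0 0 0 0 0"

```text
clock: 2.1
ee_pos: [499.2, 111.2, 304.2]
tcp_rot: [0.461, 3.107, 0.001]
force: [0.1, 0.1, -0.2]
finger_gap: 85.5
finger_force: 0.0
```

Emit:
play_rows --pt "-0.55 -0.5 0.3 0 0 0 0" --pt "-0.55 -0.5 0.3 0 0 0 0" --pt "0 0 0 0 0 0 0" --pt "0 0 0 0 0 0 0"

```text
clock: 2.5
ee_pos: [536.4, 48.5, 273.5]
tcp_rot: [-0.464, -3.106, 0.0]
force: [0.2, 1.0, -0.4]
finger_gap: 85.2
finger_force: 0.0
```

```bash
cat > b.py <<'E'
from h import *
import sys
s=sensors.observe(); print({k:np.round(s[k],3).tolist() for k in ['clock','joints','ee_pos','tcp_rot','force']})
c,I,D=shot('wrist',sys.argv[1])
for t in ['knob_grip','pointer','mark','adapter','unit']:
    for q in spot_point(t,'wrist')[:2]:
        d=med(D,q['xy']); print(t,round(q['conf'],2),np.round(q['xy'],1),np.round(at_d(c,q['xy'],d),1) if d else None)
np.savez('b.npz',I=I,D=D,r=c[2],t=c[3],K=c[0],d=c[1])
E
python3 b.py b.png
```

```text
{'clock': 2.5, 'joints': [0.068, 0.337, 1.845, 0.0, 0.96, -1.206], 'ee_pos': [536.43, 48.539, 273.529], 'tcp_rot': [-0.464, -3.106, 0.0], 'force': [0.155, 0.979, -0.427]}
knob_grip 0.79 [254.8 196.9] [538.4  48.9 113.6]
pointer 0.63 [273.7 202. ] [548.1  63.2 112.5]
mark 0.71 [250.9 218.6] [571.2  34.9  78.5]
adapter 0.96 [218.3 255. ] [597.6  -8.5  85.4]
unit 0.7 [234.9 184.5] [531.2  31.1  81.8]
```

View pics/b.png

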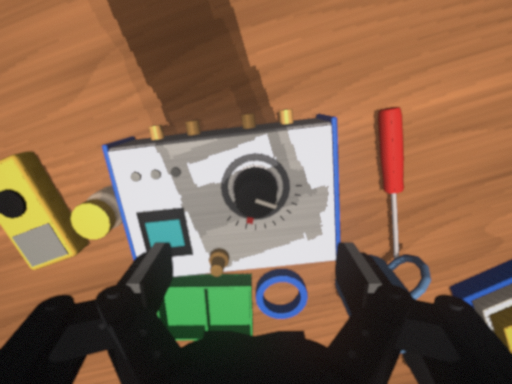

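Wrist view: knob centre ~(256,192), pointer tip ~(275,204), red tab ~(250,220), adapter ~(218,258). The pointer needs roughly 1.2 rad clockwise. I'll take a closer look from straight above.

Emit:
play_rows --pt "-0.5 0 0.3 0 0 0 0" --pt "-0.5 0 0.3 0 0 0 0" --pt "-0.5 0 0.3 0 0 0 0" --pt "0 0 0 0 0 0 0" --pt "0 0 0 0 0 0 0"

```text
clock: 3.3
ee_pos: [607.8, 27.9, 228.6]
tcp_rot: [-0.46, -3.106, 0.0]
force: [0.1, 0.5, 0.0]
finger_gap: 85.4
finger_force: 0.0
```

```bash
python3 b.py c.png; cat > m.py <<'E'
from h import *
import sys
z=np.load('b.npz'); c=(z['K'],z['d'],z['r'],z['t']); I,D=z['I'],z['D']
dz=float(sys.argv[1]) if len(sys.argv)>1 else 0
vv,uu=np.mgrid[0:384,0:512]
K,d,r,t=c; R=cv2.Rodrigues(r)[0]
x=cv2.undistortPoints(np.stack([uu.ravel(),vv.ravel()],1).astype(float).reshape(-1,1,2),K,d)[:,0]
P=((np.c_[x,np.ones(len(x))]*D.reshape(-1,1)-t)@R).reshape(384,512,3)
k0=np.array([538,48])
ok=(D>0)&(np.hypot(P[...,0]-k0[0],P[...,1]-k0[1])<60)
pan=ok&(P[...,2]<85)&(P[...,2]>65); print('panel z',np.median(P[pan][:,2]))
zt=np.median(P[pan][:,2])+38+dz
top=ok&(abs(P[...,2]-zt)<5)&(np.hypot(P[...,0]-k0[0],P[...,1]-k0[1])<28); q=P[top]
m=cv2.morphologyEx(top.astype(np.uint8),cv2.MORPH_OPEN,np.ones((3,3)))
cn=max(cv2.findContours(m,0,1)[0],key=cv2.contourArea); (u,v),rad=cv2.minEnclosingCircle(cn)
el=cv2.fitEllipse(cn); print('top z',np.median(q[:,2]),'ellipse',el)
ax=at_z(c,el[0],zt)[:2]; print('axis',ax,'median',(q[:,:2].min(0)+q[:,:2].max(0))/2)
def ang(w): return np.degrees(np.arctan2(w[1],w[0]))
hsv=cv2.cvtColor(I,cv2.COLOR_RGB2HSV)
red=ok&((hsv[...,0]<8)|(hsv[...,0]>172))&(hsv[...,1]>120)&(hsv[...,2]>60)
ys,xs=np.nonzero(red); 
uv=(xs.mean(),ys.mean()); w=at_z(c,uv,zt-38-dz+3)[:2]-ax; print('tab',len(xs),uv,np.hypot(*w),ang(w))
wh=cv2.erode(m,np.ones((3,3)))*(I.min(2)>110); ys,xs=np.nonzero(wh)
W=np.array([at_z(c,(a,b),zt+.6)[:2] for a,b in zip(xs,ys)]); mw=W.mean(0)
vx,vy,_,_=cv2.fitLine(W.astype(np.float32),cv2.DIST_L2,0,.01,.01).ravel()
l=np.array([vx,vy]); l*=np.sign(l@(mw-ax)); print('pointer',len(W),'mean dir',ang(mw-ax),'line dir',ang(l),'radii',np.hypot(*(W-ax).T).min(),np.hypot(*(W-ax).T).max())
E
python3 m.py; python3 -c "
import cv2;I=cv2.imread('pics/c.png');cv2.imwrite('pics/c2.png',cv2.resize(I[10:210,130:380],None,fx=3,fy=3))"
```

```text
{'clock': 3.3, 'joints': [0.026, 0.492, 1.719, 0.0, 0.932, -1.25], 'ee_pos': [607.848, 27.93, 228.58], 'tcp_rot': [-0.46, -3.106, 0.0], 'force': [0.091, 0.531, 0.02]}
knob_grip 0.83 [255.4 111.4] [540.3  49.6 113.9]
knob_grip 0.59 [ 84.1 147. ] [527.6 -91.   73.2]
pointer 0.91 [282.5 121.7] [551.7  64.5 111. ]
pointer 0.7 [413.7 135.7] [6.159e+02 2.019e+02 2.000e-01]
mark 0.93 [247.6 152.7] [569.9  34.4  78.3]
adapter 0.81 [207.1 208.3] [599.9  -7.6  93.5]
unit 0.96 [228.7 131.1] [549.8  25.2  75.9]
panel z 75.62925024249616
top z 113.34902476519322 ellipse ((253.8805694580078, 112.44905853271484), (55.79292678833008, 57.169776916503906), 168.103759765625)
axis [540.66159448  48.46034208] median [541.34862521  48.14916364]
tab 132 (np.float64(247.81060606060606), np.float64(151.63636363636363)) 31.499466446719016 -25.53931191748263
pointer 124 mean dir 51.015724481423696 line dir 53.4277 radii 0.7742087782824671 18.497173032549675
```

View pics/c2.png

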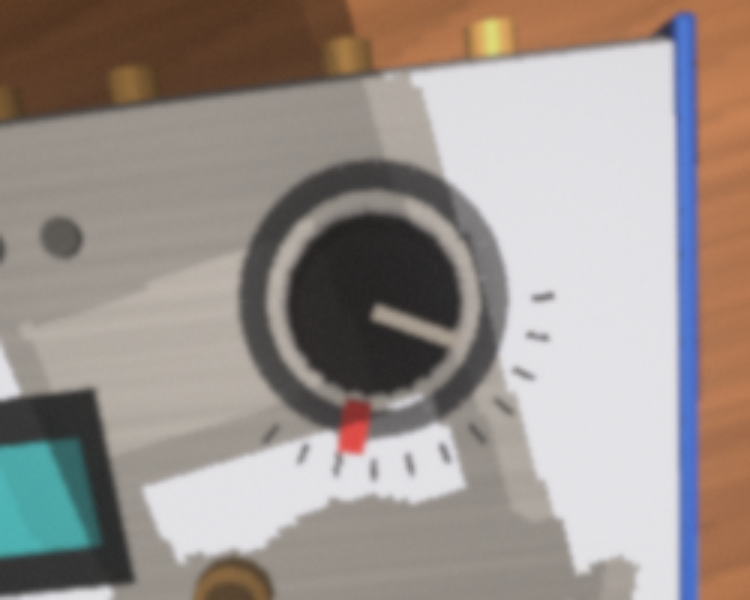

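Crop: axis at ~(372,305), pointer tip ~(455,342), tab ~(354,427). The tab radius comes out at 31.5 mm, exactly as given. Required turn is about 77° clockwise. Now I go over the axis and down.

Emit:
play_rows --pt "0.47 0 0 0 0 0 0" --pt "0.47 0 0 0 0 0 0" --pt "0.47 0 0 0 0 0 0" --pt "0 0 0.3 0 0 0 0" --pt "0 0 0.3 0 0 0 0" --pt "0 0 0.3 0 0 0 0" --pt "0 0 0 0 0 0 0" --pt "0 0 0 0 0 0 0"

```text
clock: 4.4
ee_pos: [540.7, 48.0, 184.3]
tcp_rot: [0.461, 3.108, -0.0]
force: [-0.2, 0.2, 0.1]
finger_gap: 85.6
finger_force: 0.0
```

```bash
cat > e.py <<'E'
from h import *
from scipy.spatial.transform import Rotation as Rn
s=sensors.observe(); R=Rn.from_rotvec(s['tcp_rot']).as_matrix()
print({k:np.round(s[k],3).tolist() for k in ['clock','joints','ee_pos','tcp_rot','force','torque','finger_gap','finger_force']})
print('to go, tool', R.T@(np.array([540.5,48.4,157])-s['ee_pos']), 'tool x yaw',np.degrees(np.arctan2(R[1,0],R[0,0])), 'tilt',R[:,2])
print('force tool',R.T@np.array(s['force']))
E
python3 e.py; python3 b.py d.png
```

```text
{'clock': 4.4, 'joints': [0.067, 0.476, 1.889, -0.0, 0.777, -1.209], 'ee_pos': [540.722, 48.017, 184.303], 'tcp_rot': [0.461, 3.108, -0.0], 'force': [-0.208, 0.198, 0.131], 'torque': [0.045, -0.011, 0.014], 'finger_gap': 85.562, 'finger_force': 0.0}
to go, tool [ 0.32441602  0.30246844 27.30321613] tool x yaw 163.11739960355376 tilt [ 1.19051218e-05 -1.87877273e-05 -1.00000000e+00]
force tool [ 0.25682211  0.12927662 -0.13119007]
{'clock': 4.4, 'joints': [0.067, 0.476, 1.889, -0.0, 0.777, -1.209], 'ee_pos': [540.722, 48.017, 184.303], 'tcp_rot': [0.461, 3.108, -0.0], 'force': [-0.208, 0.198, 0.131]}
knob_grip 0.73 [257.1 234. ] [534.4  52.  113.6]
pointer 0.73 [286.1 253. ] [551.6  64.2 111.8]
adapter 0.85 [204.6 309.2] [596.4  -6.7  83.8]
adapter 0.34 [256.6 236.6] [535.9  51.2 113.4]
unit 0.62 [224.6 209.3] [526.7  32.3  80.8]
```

Emit:
play_rows --pt "0 0 0.18 0 0 0 0" --pt "0 0 0.18 0 0 0 0" --pt "0 0 0.18 0 0 0 0" --pt "0 0 0 0 0 0 0" --pt "0 0 0 0 0 0 0.4" --pt "0 0 0 0 0 0 0.4" --pt "0 0 0 0 0 0 0.4" --pt "0 0 0 0 0 0 0.4" --squeeze 25

```text
clock: 5.5
ee_pos: [540.9, 47.9, 157.2]
tcp_rot: [0.461, 3.107, 0.0]
force: [-0.3, -0.8, -0.5]
finger_gap: 51.2
finger_force: 0.0
```

Emit:
play_rows --pt "0 0 0 0 0 0 1" --pt "0 0 0 0 0 0 1" --pt "0 0 0 0 0 0 1" --pt "0 0 0 0 0 0 1" --pt "0 0 0 0 0 0 1" --squeeze 25

```text
clock: 6.0
ee_pos: [540.9, 48.2, 157.2]
tcp_rot: [0.461, 3.107, 0.001]
force: [0.8, 4.4, 4.3]
finger_gap: 35.1
finger_force: 27.6
```

```bash
python3 e.py
```

```text
{'clock': 6.0, 'joints': [0.067, 0.521, 1.898, 0.0, 0.721, -1.209], 'ee_pos': [540.943, 48.225, 157.172], 'tcp_rot': [0.461, 3.107, 0.001], 'force': [0.752, 4.355, 4.264], 'torque': [0.628, -0.01, 0.008], 'finger_gap': 35.09, 'finger_force': 27.621}
to go, tool [0.47473603 0.03870492 0.17222992] tool x yaw 163.11127760489603 tilt [ 6.29834791e-04  3.36286840e-04 -9.99999745e-01]
force tool [ 0.54385981  4.38811759 -4.26212997]
```

Emit:
play_rows --pt "0 0.004 -0.004 0 0 0.4 1" --pt "0 0 0 0 0 0.6 1" --pt "0 0 0 0 0 0.8 1" --pt "0 0 0 0 0 0.8 1" --pt "0 0 0 0 0 0.8 1" --pt "0 0 0 0 0 0.6 1" --pt "0 0 0 0 0 0 1" --pt "0 0 0 0 0 0 1"

```text
clock: 6.8
ee_pos: [540.9, 48.2, 157.2]
tcp_rot: [0.992, 2.981, 0.0]
force: [0.6, 3.9, 2.3]
finger_gap: 35.2
finger_force: 27.6
```

```bash
python3 e.py; python3 b.py e.png
```

```text
{'clock': 6.8, 'joints': [0.067, 0.521, 1.898, 0.0, 0.722, -0.861], 'ee_pos': [540.9, 48.207, 157.211], 'tcp_rot': [0.992, 2.981, 0.0], 'force': [0.579, 3.893, 2.348], 'torque': [0.579, -0.047, -0.053], 'finger_gap': 35.176, 'finger_force': 27.628}
to go, tool [ 0.4364846  -0.08517683  0.21127125] tool x yaw 143.18449067201445 tilt [ 2.70624758e-04  1.15328609e-04 -9.99999957e-01]
force tool [ 1.86899128  3.46436122 -2.34728684]
{'clock': 6.8, 'joints': [0.067, 0.521, 1.898, 0.0, 0.722, -0.861], 'ee_pos': [540.9, 48.207, 157.211], 'tcp_rot': [0.992, 2.981, 0.0], 'force': [0.579, 3.893, 2.348]}
knob_grip 0.86 [255.4 257.4] [534.5  54.3 113.4]
unit 0.92 [232.9 228.5] [523.2  48.3  94.3]
```

View pics/e.png

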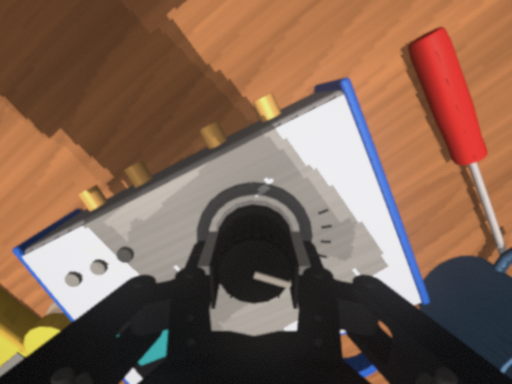

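Gripped: the knob turns with the gripper, pointer running from (257,272) to (290,287). I'll continue the turn.

Emit:
play_rows --pt "0 0 0 0 0 0.7 1" --pt "0 0 0 0 0 0.9 1" --pt "0 0 0 0 0 1 1" --pt "0 0 0 0 0 1 1" --pt "0 0 0 0 0 1 1" --pt "0 0 0 0 0 1 1" --pt "0 0 0 0 0 1 1" --pt "0 0 0 0 0 1 1" --pt "0 0 0 0 0 1 1" --pt "0 0 0 0 0 1 1" --pt "0 0 0 0 0 0.9 1" --pt "0 0 0 0 0 0.6 1"

```text
clock: 8.3
ee_pos: [540.8, 48.2, 157.2]
tcp_rot: [-2.27, -2.172, 0.0]
force: [0.4, 3.3, 4.0]
finger_gap: 35.5
finger_force: 27.6
```

Emit:
play_rows --pt "0 0 0 0 0 0.4 1" --pt "0 0 0 0 0 0 1" --pt "0 0 0 0 0 0 1"

```text
clock: 8.6
ee_pos: [540.7, 48.2, 157.2]
tcp_rot: [-2.304, -2.136, 0.0]
force: [-0.1, 4.3, 3.8]
finger_gap: 35.1
finger_force: 27.7
```

```bash
python3 e.py
```

```text
{'clock': 8.6, 'joints': [0.067, 0.521, 1.898, 0.0, 0.722, 0.142], 'ee_pos': [540.743, 48.185, 157.157], 'tcp_rot': [-2.304, -2.136, 0.0], 'force': [-0.067, 4.252, 3.754], 'torque': [0.653, 0.074, 0.004], 'finger_gap': 35.065, 'finger_force': 27.688}
to go, tool [ 0.1958957  -0.2586995   0.15659443] tool x yaw 85.66770507909696 tilt [-8.99885986e-05  8.23413688e-05 -9.99999993e-01]
force tool [ 4.23496842 -0.38837243 -3.7540861 ]
```

Turn made (77.4°). I'll open, lift and check the alignment from above.

Emit:
play_rows --pt "0 0 0 0 0 0 0.3" --pt "0 0 0 0 0 0 0.2" --pt "0 0 0 0 0 0 0.2" --pt "0 0 0 0 0 0 0.2" --pt "0 0 -0.5 0 0 0 0.2" --pt "0 0 -0.5 0 0 0 0.2" --pt "0 0 -0.42 0 0 0 0.2" --pt "-0.5 0 0 0 0 0 0.2" --pt "-0.5 0 0 0 0 0 0.2" --pt "-0.5 0 0 0 0 0 0.2" --pt "0 0 0 0 0 0 0.2" --pt "0 0 0 0 0 0 0.2"

```text
clock: 9.8
ee_pos: [534.9, -27.0, 228.0]
tcp_rot: [-2.306, -2.133, 0.0]
force: [0.7, 0.3, -0.1]
finger_gap: 68.2
finger_force: 0.0
```

```bash
python3 e.py; python3 b.py f.png; python3 m.py; python3 -c "
import cv2;I=cv2.imread('pics/f.png');cv2.imwrite('pics/f2.png',cv2.resize(I[10:210,130:380],None,fx=3,fy=3))"
```

```text
{'clock': 9.8, 'joints': [-0.073, 0.398, 1.883, 0.0, 0.861, 0.005], 'ee_pos': [534.924, -26.967, 228.046], 'tcp_rot': [-2.306, -2.133, 0.0], 'force': [0.715, 0.298, -0.142], 'torque': [0.035, 0.012, 0.029], 'finger_gap': 68.216, 'finger_force': 0.0}
to go, tool [75.56410683 -0.30088767 71.05407342] tool x yaw 85.52945198647363 tilt [-1.98140145e-04  1.27246238e-04 -9.99999972e-01]
force tool [0.35234367 0.68983486 0.14203993]
{'clock': 9.8, 'joints': [-0.073, 0.398, 1.883, 0.0, 0.861, 0.005], 'ee_pos': [534.924, -26.967, 228.046], 'tcp_rot': [-2.306, -2.133, 0.0], 'force': [0.715, 0.298, -0.142]}
knob_grip 0.65 [253.8 102.8] [541.3  49.1 114.2]
pointer 0.69 [280.4 110.9] [557.7  42.9 113.1]
mark 0.74 [290.9 117.8] [568.4  35.8  78.3]
adapter 0.72 [335.8 174.1] [599.2  -7.5  90.8]
unit 0.76 [269.  134.7] [551.1  24.2  76.3]
panel z 75.64206666033076
top z 113.35962521639938 ellipse ((253.56979370117188, 103.04613494873047), (55.8768196105957, 58.677005767822266), 177.14039611816406)
axis [541.10115603  49.00583165] median [541.08131149  48.53585686]
tab 145 (np.float64(291.9862068965517), np.float64(119.06896551724138)) 31.3931807514245 -26.894036082456832
pointer 201 mean dir -26.678698942515908 line dir -23.688135 radii 0.2714071397972009 18.300032411895845
```

View pics/f2.png

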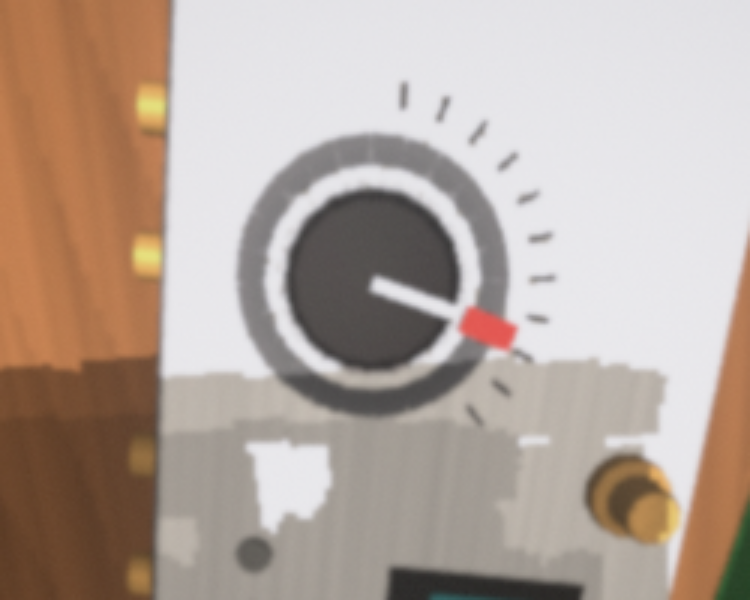

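The pointer is visually in line with the tab: pointer (372,283)→(458,313), tab centre (488,328). I'll refine the residual with a ring-based axis on the saved frame before pulling.

```bash
cat > n.py <<'E'
from h import *
z=np.load('b.npz'); c=(z['K'],z['d'],z['r'],z['t']); I=z['I']
def rect(zz,x0=541,y0=48.7,h=45,s=8):   # orthographic patch at height zz, s px/mm; col=x,row=y
    g=np.arange(-h,h,1/s); X,Y=np.meshgrid(x0+g,y0+g); p=proj(c,np.stack([X,Y,0*X+zz],-1)).astype(np.float32).reshape(len(g),len(g),2)
    return cv2.remap(I,p[...,0],p[...,1],cv2.INTER_CUBIC),X,Y
def circ(X,Y):
    A=np.c_[2*X,2*Y,np.ones(len(X))]; q=np.linalg.lstsq(A,X**2+Y**2,rcond=None)[0]; return q[:2],np.sqrt(q[2]+q[:2]@q[:2])
def edge(zz,c0,r0,w,sg):
    T,X,Y=rect(zz); G=cv2.GaussianBlur(cv2.cvtColor(T,cv2.COLOR_RGB2GRAY).astype(np.float32),(0,0),4); out=[]
    for a in np.arange(0,2*np.pi,.04):
        rr=np.arange(r0-w,r0+w,.1); px=c0[0]+rr*np.cos(a); py=c0[1]+rr*np.sin(a)
        v=cv2.remap(G,((px-X[0,0])*8).astype(np.float32)[None],((py-Y[0,0])*8).astype(np.float32)[None],1)[0]
        g=np.gradient(v)*sg; i=g.argmax(); out.append((px[i],py[i]))
    P=np.array(out)
    for _ in range(4):
        cc,r=circ(*P.T); e=abs(np.hypot(*(P-cc).T)-r); P=P[e<max(.5,2*np.median(e))]
    return cc,r,len(P)
k=edge(113,(541,48.7),18,4,1); print('knob top',k)
print('skirt/ring in',edge(76,(541,48.7),28,4,-1)); print('ring out',edge(76,(541,48.7),34,5,1))
T,X,Y=rect(113.6); W=T.min(2).astype(float); ax=k[0]; r=np.hypot(X-ax[0],Y-ax[1]); m=(r<15)
w=np.clip(W-0.5*(W[m].max()+np.median(W[m])),0,None)*m; mu=np.array([(w*X).sum(),(w*Y).sum()])/w.sum()
C=np.cov(np.stack([X.ravel(),Y.ravel()]),aweights=w.ravel()); l=np.linalg.eigh(C)[1][:,1]; l*=np.sign(l@(mu-ax))
print('pointer line',np.degrees(np.arctan2(l[1],l[0])),'mean',np.degrees(np.arctan2(*(mu-ax)[::-1])),'axis off line mm',np.cross(l,ax-mu))
T,X,Y=rect(78); h=T.astype(int); red=((h[...,0]-h[...,1])>60)&(np.hypot(X-541,Y-48.7)<45)&(np.hypot(X-541,Y-48.7)>20)
t=np.array([X[red].mean(),Y[red].mean()]); C=np.cov(X[red],Y[red]); q=np.linalg.eigh(C)[1][:,1]; q*=np.sign(q@(t-ax))
print('tab',t-ax,'dir',np.degrees(np.arctan2(*(t-ax)[::-1])),'long axis',np.degrees(np.arctan2(q[1],q[0])))
E
python3 n.py 2>&1 | grep -v Warn
```

```text
print('pointer line',np.degrees(np.arctan2(l[1],l[0])),'mean',np.degrees(np.arctan2(*(mu-ax)[::-1])),'axis off line mm',np.cross(l,ax-mu))
knob top (array([541.18798395,  48.70827381]), np.float64(18.308693434594478), 155)
skirt/ring in (array([541.16421457,  48.44343247]), np.float64(27.009012842041578), 146)
ring out (array([541.18072911,  48.42522547]), np.float64(34.122057384363366), 149)
pointer line -23.705292674293375 mean -25.453837069617013 axis off line mm 0.235247244280675
tab [ 28.16295731 -14.05303244] dir -26.518734832535888 long axis -26.513935419571546
```

Refined: pointer ≈ −23.8°, tab ≈ −26.2°, axis (541.2, 48.5), so about 2.3° more is needed. I'll regrip, add that and then pull.

Emit:
play_rows --pt "0.51 -0.01 0 0 0 0 0.2" --pt "0.5 0 0 0 0 0 0.2" --pt "0.5 0 0 0 0 0 0.2" --pt "0 0 0.5 0 0 0 0.2" --pt "0 0 0.5 0 0 0 0.2" --pt "0 0 0.4 0 0 0 0.2" --pt "0 0 0 0 0 0 0.4" --pt "0 0 0 0 0 0 0.4" --pt "0 0 0 0 0 0 0.4" --squeeze 25

```text
clock: 11.0
ee_pos: [541.0, 48.8, 159.2]
tcp_rot: [2.304, 2.134, 0.002]
force: [-0.2, 0.1, 0.2]
finger_gap: 51.2
finger_force: 0.0
```

```bash
sed -i 's/540.5,48.4,157/541.2,48.5,157/' e.py; python3 e.py
```

```text
{'clock': 11.0, 'joints': [0.068, 0.518, 1.898, -0.0, 0.724, 0.145], 'ee_pos': [541.031, 48.827, 159.154], 'tcp_rot': [2.304, 2.134, 0.002], 'force': [-0.178, 0.101, 0.171], 'torque': [0.02, 0.018, -0.009], 'finger_gap': 51.198, 'finger_force': 0.0}
to go, tool [-0.31379056  0.1901969   2.15408793] tool x yaw 85.619001761733 tilt [ 1.66386158e-03  1.13432410e-04 -9.99998609e-01]
force tool [ 0.08720676 -0.18518727 -0.17127338]
```

Emit:
play_rows --pt "-0.006 0.004 0.02 0 0 0 1" --pt "0 0 0 0 0 0 1" --pt "0 0 0 0 0 0 1" --pt "0 0 0 0 0 0 1" --pt "0 0 0 0 0 0 1" --pt "0 0 0 0 0 0.23 1" --pt "0 0 0 0 0 0.23 1" --pt "0 0 0 0 0 0 1" --pt "0 0 0 0 0 0 1" --squeeze 25

```text
clock: 11.9
ee_pos: [540.9, 48.4, 158.0]
tcp_rot: [2.347, 2.087, 0.002]
force: [-1.1, 0.5, 5.9]
finger_gap: 34.8
finger_force: 27.7
```

Emit:
play_rows --pt "0 0 -0.01 0 0 0 1" --pt "0 0 -0.01 0 0 0 1" --pt "0 0 0 0 0 0 1"

```text
clock: 12.2
ee_pos: [540.9, 48.4, 158.4]
tcp_rot: [2.347, 2.088, 0.001]
force: [0.0, 1.1, 2.5]
finger_gap: 35.3
finger_force: 27.3
```

```bash
python3 e.py
```

```text
{'clock': 12.2, 'joints': [0.067, 0.519, 1.898, 0.0, 0.723, 0.184], 'ee_pos': [540.907, 48.382, 158.421], 'tcp_rot': [2.347, 2.088, 0.001], 'force': [0.002, 1.104, 2.465], 'torque': [0.117, -0.138, -0.004], 'finger_gap': 35.288, 'finger_force': 27.284}
to go, tool [0.15079168 0.2754612  1.42114387] tool x yaw 83.30757686460203 tilt [ 1.12635782e-03  9.88097268e-05 -9.99999361e-01]
force tool [ 1.09768356 -0.12414674 -2.46490017]
```

Emit:
play_rows --pt "0 0 -0.01 0 0 0 1" --pt "0 0 -0.01 0 0 0 1" --pt "0 0 0 0 0 0 1"

```text
clock: 12.5
ee_pos: [540.9, 48.4, 159.0]
tcp_rot: [2.347, 2.088, 0.001]
force: [3.4, 1.6, -4.2]
finger_gap: 35.2
finger_force: 26.9
```

Emit:
play_rows --pt "0 0 -0.01 0 0 0 1" --pt "0 0 -0.01 0 0 0 1" --pt "0 0 0 0 0 0 1"

```text
clock: 12.8
ee_pos: [540.8, 48.4, 160.2]
tcp_rot: [2.347, 2.088, 0.001]
force: [4.3, 1.7, -3.8]
finger_gap: 35.4
finger_force: 26.8
```

Emit:
play_rows --pt "0 0 -0.01 0 0 0 1" --pt "0 0 -0.01 0 0 0 1" --pt "0 0 0 0 0 0 1"

```text
clock: 13.1
ee_pos: [540.8, 48.4, 161.3]
tcp_rot: [2.347, 2.088, 0.001]
force: [4.4, 1.5, -3.6]
finger_gap: 35.4
finger_force: 26.8
```

Emit:
play_rows --pt "0 0 -0.01 0 0 0 1" --pt "0 0 -0.01 0 0 0 1" --pt "0 0 -0.01 0 0 0 1" --pt "0 0 -0.01 0 0 0 1" --pt "0 0 -0.01 0 0 0 1" --pt "0 0 -0.01 0 0 0 1" --pt "0 0 0 0 0 0 1"

```text
clock: 13.8
ee_pos: [540.8, 48.4, 164.3]
tcp_rot: [2.347, 2.088, 0.001]
force: [5.7, 0.9, -5.0]
finger_gap: 35.1
finger_force: 26.8
```

```bash
python3 e.py; python3 b.py g.png; python3 - <<'E'
from h import *
z=np.load('b.npz'); c=(z['K'],z['d'],z['r'],z['t']); p=proj(c,[[541.2,48.5,118]])[0]
print(p,at_d(c,p,med(z['D'],p,4)))
E
```

```text
{'clock': 13.8, 'joints': [0.067, 0.509, 1.896, -0.0, 0.735, 0.184], 'ee_pos': [540.803, 48.359, 164.278], 'tcp_rot': [2.347, 2.088, 0.001], 'force': [5.717, 0.946, -5.035], 'torque': [0.145, -0.983, 0.03], 'finger_gap': 35.078, 'finger_force': 26.789}
to go, tool [0.18500023 0.37182809 7.27835352] tool x yaw 83.31026928541117 tilt [ 7.87366241e-04  2.64537157e-05 -9.99999690e-01]
force tool [1.60492586 5.56414942 5.03978069]
{'clock': 13.8, 'joints': [0.067, 0.509, 1.896, -0.0, 0.735, 0.184], 'ee_pos': [540.803, 48.359, 164.278], 'tcp_rot': [2.347, 2.088, 0.001], 'force': [5.717, 0.946, -5.035]}
knob_grip 0.7 [300.6 246.5] [565.   56.1 112.9]
knob_grip 0.61 [256.1 256. ] [543.4  57.3 119.3]
pointer 0.89 [291.5 283.3] [558.2  44.4 124.7]
pointer 0.6 [300.6 247.9] [564.7  56.5 114.8]
mark 0.68 [300.  247.9] [564.4  56.4 114.6]
unit 0.75 [274.5 226.3] [553.8  62.   99.6]
[253.63752216 271.07374043] [541.30935025  49.42979984 119.40089249]
```

The knob top is up about 6 mm, in step with the gripper, so there is no slip. From here I pull in gentle 1 mm steps and watch the force.

Emit:
play_rows --pt "0 0.006 -0.01 0 0 0 1" --pt "0 0 0 0 0 0 1"

```text
clock: 14.3
ee_pos: [540.8, 48.4, 164.7]
tcp_rot: [2.347, 2.088, 0.0]
force: [4.2, 1.5, -5.6]
finger_gap: 35.1
finger_force: 26.8
```

Emit:
play_rows --pt "0 0 -0.01 0 0 0 1" --pt "0 0 0 0 0 0 1"

```text
clock: 14.5
ee_pos: [540.9, 48.4, 165.2]
tcp_rot: [2.347, 2.088, 0.0]
force: [4.8, 1.1, -4.3]
finger_gap: 35.5
finger_force: 26.8
```

Emit:
play_rows --pt "0 0 -0.01 0 0 0 1" --pt "0 0 0 0 0 0 1"

```text
clock: 14.7
ee_pos: [540.8, 48.4, 165.7]
tcp_rot: [2.347, 2.088, 0.0]
force: [5.3, 1.6, -4.0]
finger_gap: 35.4
finger_force: 26.8
```

Emit:
play_rows --pt "0 0 -0.01 0 0 0 1" --pt "0 0 0 0 0 0 1"

```text
clock: 14.9
ee_pos: [540.8, 48.3, 166.2]
tcp_rot: [2.347, 2.088, 0.0]
force: [3.9, 1.3, -4.1]
finger_gap: 35.2
finger_force: 26.8
```

Emit:
play_rows --pt "0 0 -0.01 0 0 0 1" --pt "0 0 0 0 0 0 1"

```text
clock: 15.1
ee_pos: [540.9, 48.4, 166.7]
tcp_rot: [2.347, 2.088, 0.0]
force: [5.0, 0.9, -4.5]
finger_gap: 35.0
finger_force: 26.8
```

Emit:
play_rows --pt "0 0 -0.01 0 0 0 1" --pt "0 0 0 0 0 0 1"

```text
clock: 15.3
ee_pos: [540.8, 48.4, 167.2]
tcp_rot: [2.347, 2.088, 0.0]
force: [4.5, 1.9, -4.2]
finger_gap: 35.0
finger_force: 26.8
```

Emit:
play_rows --pt "0 0 -0.01 0 0 0 1" --pt "0 0 0 0 0 0 1"

```text
clock: 15.5
ee_pos: [540.9, 48.3, 167.7]
tcp_rot: [2.347, 2.088, 0.0]
force: [4.3, 1.5, -3.8]
finger_gap: 35.4
finger_force: 26.9
```

Emit:
play_rows --pt "0 0 -0.01 0 0 0 1" --pt "0 0 0 0 0 0 1"

```text
clock: 15.7
ee_pos: [540.9, 48.3, 168.3]
tcp_rot: [2.347, 2.088, 0.0]
force: [4.3, 2.5, -2.4]
finger_gap: 35.2
finger_force: 26.9
```

Emit:
play_rows --pt "0 0 0 0 0 0 1" --pt "0 0 0 0 0 0 1"

```text
clock: 15.9
ee_pos: [540.9, 48.3, 168.2]
tcp_rot: [2.347, 2.088, 0.0]
force: [3.9, 2.8, -2.5]
finger_gap: 35.2
finger_force: 27.0
```

Emit:
play_rows --pt "0 0 -0.006 0 0 0 1" --pt "0 0 0 0 0 0 1"

```text
clock: 16.1
ee_pos: [540.8, 48.3, 168.4]
tcp_rot: [2.347, 2.088, 0.0]
force: [5.2, 1.9, -3.1]
finger_gap: 35.1
finger_force: 26.9
```

Emit:
play_rows --pt "0 0 -0.008 0 0 0 1" --pt "0 0 0 0 0 0 1"

```text
clock: 16.3
ee_pos: [540.8, 48.4, 168.7]
tcp_rot: [2.347, 2.088, 0.0]
force: [5.6, 1.8, -4.5]
finger_gap: 35.4
finger_force: 26.8
```

Emit:
play_rows --pt "0 0 -0.008 0 0 0 1" --pt "0 0 0 0 0 0 1"

```text
clock: 16.5
ee_pos: [540.8, 48.3, 169.0]
tcp_rot: [2.347, 2.088, 0.0]
force: [4.8, 1.4, -5.1]
finger_gap: 35.0
finger_force: 26.7
```

Emit:
play_rows --pt "0 0 -0.008 0 0 0 1" --pt "0 0 0 0 0 0 1"

```text
clock: 16.7
ee_pos: [540.9, 48.3, 169.4]
tcp_rot: [2.347, 2.088, 0.0]
force: [5.8, 1.5, -5.3]
finger_gap: 34.9
finger_force: 26.7
```

Emit:
play_rows --pt "0 0 -0.008 0 0 0 1" --pt "0 0 0 0 0 0 1"

```text
clock: 16.9
ee_pos: [540.8, 48.3, 169.8]
tcp_rot: [2.347, 2.088, 0.0]
force: [3.7, 1.4, -4.8]
finger_gap: 35.0
finger_force: 26.7
```

Emit:
play_rows --pt "0 0 -0.008 0 0 0 1" --pt "0 0 0 0 0 0 1"

```text
clock: 17.1
ee_pos: [540.8, 48.3, 170.2]
tcp_rot: [2.347, 2.088, 0.0]
force: [5.9, 1.8, -5.7]
finger_gap: 34.9
finger_force: 26.7
```

Emit:
play_rows --pt "0 0 -0.008 0 0 0 1" --pt "0 0 0 0 0 0 1"

```text
clock: 17.3
ee_pos: [540.8, 48.3, 170.5]
tcp_rot: [2.347, 2.088, 0.0]
force: [6.0, 2.2, -7.2]
finger_gap: 35.3
finger_force: 26.6
```

Emit:
play_rows --pt "0 0 -0.008 0 0 0 1" --pt "0 0 0 0 0 0 1"

```text
clock: 17.5
ee_pos: [540.8, 48.3, 170.7]
tcp_rot: [-2.347, -2.088, 0.0]
force: [6.3, 2.5, -7.8]
finger_gap: 35.5
finger_force: 26.5
```

Emit:
play_rows --pt "0 0 -0.008 0 0 0 1" --pt "0 0 0 0 0 0 1"

```text
clock: 17.7
ee_pos: [540.8, 48.3, 171.0]
tcp_rot: [-2.347, -2.088, 0.0]
force: [7.0, 2.1, -10.6]
finger_gap: 35.3
finger_force: 26.4
```

Emit:
play_rows --pt "0 0 0.008 0 0 0 1" --pt "0 0 0.008 0 0 0 1" --pt "0 0 0 0 0 0 1"

```text
clock: 18.0
ee_pos: [540.8, 48.3, 170.4]
tcp_rot: [-2.347, -2.088, 0.0]
force: [6.4, 1.8, -5.6]
finger_gap: 35.0
finger_force: 26.7
```

Emit:
play_rows --pt "0 0 0.008 0 0 0 1" --pt "0 0 0 0 0 0 1"

```text
clock: 18.2
ee_pos: [540.8, 48.3, 170.2]
tcp_rot: [-2.347, -2.088, 0.0]
force: [5.5, 2.3, -5.2]
finger_gap: 35.0
finger_force: 26.8
```

Emit:
play_rows --pt "0 0 0.008 0 0 0 1" --pt "0 0 0.008 0 0 0 1" --pt "0 0 0 0 0 0 1"

```text
clock: 18.5
ee_pos: [540.9, 48.3, 169.5]
tcp_rot: [2.347, 2.088, 0.0]
force: [4.5, 2.3, -3.5]
finger_gap: 35.4
finger_force: 26.9
```

Emit:
play_rows --pt "0 0 0.008 0 0 0 1" --pt "0 0 0 0 0 0 1"

```text
clock: 18.7
ee_pos: [540.8, 48.3, 169.2]
tcp_rot: [2.347, 2.088, 0.0]
force: [4.8, 2.2, -3.0]
finger_gap: 35.2
finger_force: 26.9
```

Emit:
play_rows --pt "0 0 0.008 0 0 0 1" --pt "0 0 0.008 0 0 0 1" --pt "0 0 0 0 0 0 1"

```text
clock: 19.0
ee_pos: [540.9, 48.3, 168.4]
tcp_rot: [2.347, 2.088, 0.0]
force: [5.8, 1.7, -1.8]
finger_gap: 35.0
finger_force: 27.0
```

```bash
python3 e.py; python3 b.py k.png; python3 - <<'E'
from h import *
z=np.load('b.npz'); c=(z['K'],z['d'],z['r'],z['t']); p=proj(c,[[541.2,48.5,124]])[0]
print(p,at_d(c,p,med(z['D'],p,4)))
E
```

```text
{'clock': 19.0, 'joints': [0.067, 0.502, 1.894, -0.0, 0.745, 0.184], 'ee_pos': [540.871, 48.309, 168.446], 'tcp_rot': [2.347, 2.088, 0.0], 'force': [5.814, 1.729, -1.776], 'torque': [0.293, -0.954, 0.059], 'finger_gap': 35.007, 'finger_force': 27.026}
to go, tool [ 0.22779795  0.30313549 11.44612418] tool x yaw 83.30823997092575 tilt [ 1.47756617e-04 -6.84982373e-07 -9.99999989e-01]
force tool [2.39474727 5.57231647 1.77667237]
{'clock': 19.0, 'joints': [0.067, 0.502, 1.894, -0.0, 0.745, 0.184], 'ee_pos': [540.871, 48.309, 168.446], 'tcp_rot': [2.347, 2.088, 0.0], 'force': [5.814, 1.729, -1.776]}
knob_grip 0.74 [252.3 257.8] [541.5  56.4 123.2]
pointer 0.66 [288.6 282. ] [557.2  41.8 124.2]
pointer 0.65 [486.5  43. ] [698.6 144.   47.9]
mark 0.98 [300.3 244.4] [565.1  56.4 115.5]
unit 0.68 [273.7 223.1] [553.6  61.6  99. ]
[253.56792104 273.24873095] [541.18041212  48.33541882 123.75584472]
```

Emit:
play_rows --pt "0 0 0.008 0 0 0 1" --pt "0 0 0 0 0 0 1" --pt "0 0 0 0 0 0 1"

```text
clock: 19.6
ee_pos: [540.9, 48.3, 168.1]
tcp_rot: [2.347, 2.088, 0.0]
force: [4.1, 2.1, -1.3]
finger_gap: 35.3
finger_force: 27.2
```

Emit:
play_rows --pt "0 0 0.008 0 0 0 1" --pt "0 0 0 0 0 0 1" --pt "0 0 0 0 0 0 1"

```text
clock: 19.9
ee_pos: [540.9, 48.3, 167.8]
tcp_rot: [2.347, 2.088, 0.0]
force: [3.6, 1.2, 1.4]
finger_gap: 35.4
finger_force: 27.4
```

The force went upward at z≈168, so the lock is holding the knob (about 10 mm up). I'll release gently and check.

Emit:
play_rows --pt "0 0 -0.004 0 0 0 1" --pt "0 0 0 0 0 0 0.4" --pt "0 0 0 0 0 0 0.3" --pt "0 0 0 0 0 0 0.2" --pt "0 0 0 0 0 0 0.2" --pt "0 0 -0.4 0 0 0 0.2" --pt "0 0 -0.5 0 0 0 0.2" --pt "0 0 -0.5 0 0 0 0.2" --pt "-0.5 0 0 0 0 0 0.2" --pt "-0.5 0 0 0 0 0 0.2" --pt "-0.5 0 0 0 0 0 0.2" --pt "0 0 0 0 0 0 0.2"

```text
clock: 21.1
ee_pos: [531.4, -28.2, 237.8]
tcp_rot: [-2.35, -2.085, 0.001]
force: [0.0, -0.7, -0.4]
finger_gap: 68.4
finger_force: 0.0
```

Emit:
play_rows --pt "0 0 0 0 0 0 0.2" --pt "0 0 0 0 0 0 0.2"

```text
clock: 21.3
ee_pos: [532.0, -25.6, 237.7]
tcp_rot: [-2.347, -2.088, 0.0]
force: [-0.5, 0.6, 0.2]
finger_gap: 68.1
finger_force: 0.0
```

```bash
python3 e.py; python3 b.py l.png; python3 m.py 10; sed 's/edge(113,/edge(123,/; s/rect(113.6)/rect(123.6)/' n.py > n2.py; python3 n2.py 2>&1 | grep -v -e Warn -e print; python3 -c "
import cv2;I=cv2.imread('pics/l.png');cv2.imwrite('pics/l2.png',cv2.resize(I[10:210,130:380],None,fx=3,fy=3))"
```

```text
{'clock': 21.3, 'joints': [-0.071, 0.38, 1.883, 0.0, 0.879, 0.046], 'ee_pos': [532.024, -25.638, 237.725], 'tcp_rot': [-2.347, -2.088, 0.0], 'force': [-0.546, 0.614, 0.164], 'torque': [-0.059, 0.021, -0.04], 'finger_gap': 68.1, 'finger_force': 0.0}
to go, tool [74.69106792  0.51808291 80.73479306] tool x yaw 83.32143235280206 tilt [-3.13303672e-04  1.75122049e-04 -9.99999936e-01]
force tool [ 0.54603743 -0.61334494 -0.16394291]
{'clock': 21.3, 'joints': [-0.071, 0.38, 1.883, 0.0, 0.879, 0.046], 'ee_pos': [532.024, -25.638, 237.725], 'tcp_rot': [-2.347, -2.088, 0.0], 'force': [-0.546, 0.614, 0.164]}
knob_grip 0.64 [254.9 102.5] [542.   50.3 123.2]
pointer 0.87 [279.3 114.1] [556.5  41.5 123.5]
mark 0.61 [294.1 117.3] [571.5  35.2  78.8]
mark 0.3 [410.  195.6] [706.9 -71.8   4.4]
adapter 0.96 [335.  168.4] [599.7  -7.3  88.4]
unit 0.67 [270.4 133.1] [551.8  24.7  75.6]
panel z 75.62767416848602
top z 122.67294259561054 ellipse ((253.8353729248047, 104.7396011352539), (55.48950958251953, 57.93468475341797), 175.92625427246094)
axis [541.15770645  49.02666326] median [540.92230021  48.62814194]
tab 129 (np.float64(291.2015503875969), np.float64(118.18604651162791)) 31.417139379845345 -26.96763872088644
pointer 191 mean dir -28.674930950476988 line dir -26.07847 radii 0.17943836423036588 18.213019369918754
knob top (array([541.1784426 ,  48.95307301]), np.float64(18.286192381598504), 155)
skirt/ring in (array([541.09626421,  48.4457913 ]), np.float64(27.021259037327603), 149)
ring out (array([541.17167685,  48.41101979]), np.float64(34.10910289325125), 143)
pointer line -25.859487748211695 mean -29.05437008299414 axis off line mm 0.43055733487729997
tab [ 28.18596683 -14.30048681] dir -26.90150299157623 long axis -26.833479546097298
```

View pics/l2.png

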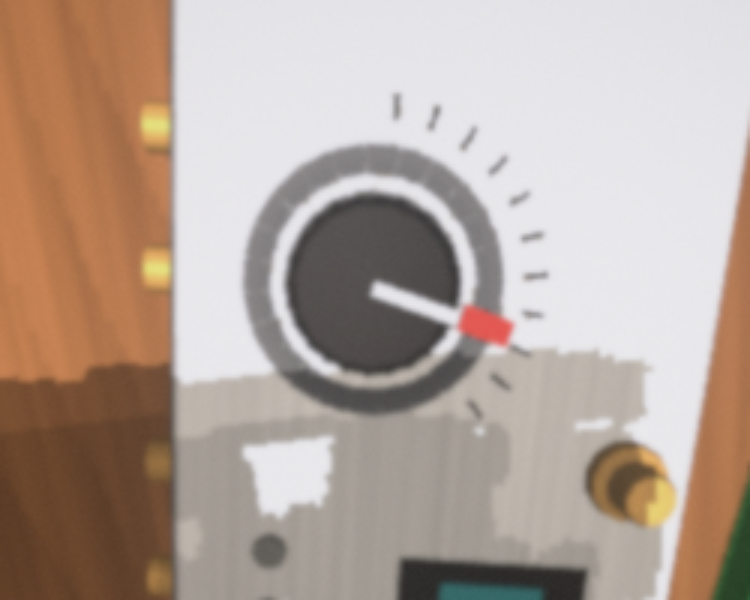

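The knob stands about 9.5 mm up with nothing touching it. The pointer line ((372,288)→(458,318), −25.9°) matches the tab at (486,326), about −26°. The adapter has not moved.

```bash
python3 -c "
from station import job; print(job.job_done())"
```

```text
the job is handed in; nothing more can be done
None
```

I turned the knob until its pointer lined up with the red tab (within about 1°), pulled it up about 9.5 mm until it locked, let go, and handed the job in; the highest pull I read was about 11 N, and of the other things I rechecked only the brass adapter, which had not moved.

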